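Make up two guests' bedside trays

ROBOT

A 6-joint arm with a two-finger parallel gripper is mounted at the origin on the work surface. World frame = base frame: x ahead of the robot, y to its left, z up, the work surface at z = 0. Lengths are in m, angles in rad, forces in N, time in s.
With the tool pointing down it reaches from about 0.375 to 0.975 m from the base axis. Payload 3.8 kg.
Tool frame: the origin (TCP) lies between the finger pads; the fingertips stand ahead of it and the grasp point (between the pads) lies 11 mm behind it (robot.tip_reach is the z of the fingertips in the tool frame, in m); z points along the fingers, y is the line along which they close (so a half turn about z gives the same grasp; the last joint's range is limited). The gripper opens to 88 mm and grips with 3 to 60 N. Pads are 18 mm wide; open, the fingers measure 123 mm over their backs; the gripper's body (75 mm by 187 mm) begins 45 mm behind the grasp point.
Start: joints at [-1.387, 0.264, 1.604, -0, 1.274, -0.037], TCP at [0.148, -0.659, 0.247] pointing down, gripper open.
Joint ranges: [-2.63, 2.63], [-0.94, 2.18], [0.31, 2.57], [-1.31, 4.45], [0, 2.66], [-2.55, 2.55]. Speed limits (rad/s): [2.57, 2.57, 3.14, 3.14, 3.14, 3.14].

INTERFACE

Orientations are given as a unit quaternion [x, y, z, w].
In Python, from plant import robot gives the robot as it stands.
- The arm moves only by the shell command python3 -m creep 'ROWS' [FORCE]. ROWS is JSON, a list of rows, each an object with "rotation": the turn, a rotation vector about the tool's x, y, z in rad, a list of three; "travel": the shift along the tool's x, y, z in mm, a list of three; "jaw": the finger opening in mm, from 0 to 88.1. In form: [{"rotation": [ax, ay, az], "travel": [x, y, z], "jaw": jaw}, ...]. A call has 1 to 20 rows; each row shifts and turns the commanded pose from where the row before left it, along the tool's axes as they then stand; what a row does not reach is not made up. A row lasts 1/10 s, in which the tool goes at most 50 mm and 8.59 degrees, less where a joint would pass 70% of its speed; a pose out of reach is approached as far as the arm can. A call is refused whole if a number of a shift passes 50 or a number of a turn 0.15, either way. A call with a gripper value outside its range is refused whole. The fingers move at their own pace and stop on an object; FORCE is the grip in N (left out, the last holds). Time passes only in rows, so rows that do not move let the fingers close. It gives the time, the measured TCP pose, the force, the opening and the grip force at its end, in the units of the state.
- robot.sense(): the state, without advancing time (a new reading comes with each control period).
- robot.get_image(name): name is "side" or "top" or "wrist"; returns a dict with "img" (384x512x3 uint8, blue, green, red), "depth" (384x512 float32, m along the optical axis (not along the pixel's ray), 0 where there is no reading), "fx", "fy", "cx", "cy" (pixels), "D" ([k1, k2, p1, p2, k3] as OpenCV has them; the pictures are not rectified), "xyz" and "rotation" of the camera in the world; the wrist camera has in their place "hand_eye" (4x4, takes a point from camera to tool coordinates, whose origin is the TCP and whose axes are the flange's). Camera axes: x right, y down, z forward; pixel columns grow to the right and rows downward; lengths in m; the calibration is good to about 2 mm. A picture is of the moment at which its call begins: read the wrist's pose just before it.
- robot.finish_job(): hands the job in; it is judged then, once.
The state is a dict: "time": time; "joint_pos": joint angles; "joint_velocities": joint speeds; "joint_torque": joint torques, N m; "tcp_pos": TCP position; "ee_rot": TCP orientation; "wrist_force": force on the tool from outside, world axes, zero at the start; "torque": the same for the moment, N m; "width": opening from 0.0 (shut) to 1.0 (fully open); "grasp_force": force on a finger pad.
Only numpy, scipy, OpenCV 4.12 (cv2) and the standard library are available. Lean on these libraries where they do the work, as an engineer would, in place of code of your own. Each camera call takes 0.05 s, during which the arm holds its last target. There are 200 camera calls.

TASK

Make up the two bedside trays for tonight's guests. The blue tray gets the white mug standing centred on its cork coaster, the red book lying centred and square on its grey pad (its length along the pad's length), and the black glasses case lying centred on top of the red book, lengthwise along it; the brown wooden tray gets the amber candle jar standing centred on its coaster and the yellow book centred and square on its pad in the same way. Leave the green book, the clock and the stack of large books where they are.

Things in the scene. Friction and masses are not known exactly. Their poses are not given: they have to be found in the camera images.
- blue_tray: Blue serving tray, 280 mm long (its y) x 140 mm wide (its x), fixed; 5 mm rim, 14 mm high. Inside, a round cork coaster, 96 mm across, centred at (0, +70 mm) in the tray's x, y, and a grey felt pad centred at (0, -60 mm), 120 mm along x by 90 mm along y; both tops are 8 mm above the tray's underside. Origin: centre of the underside, z up.
- wood_tray: Dark brown wooden serving tray, 280 mm long (its y) x 140 mm wide (its x), fixed; 5 mm rim, 14 mm high. Inside, a round cork coaster, 96 mm across, centred at (0, +70 mm) in the tray's x, y, and a grey felt pad centred at (0, -60 mm), 120 mm along x by 90 mm along y; both tops are 8 mm above the tray's underside. Origin: centre of the underside, z up.
- red_book: Red pocket book lying flat, cream page edges, 100 mm long (its x axis) x 64 mm wide (its y axis) x 22 mm thick; origin at the centre of its underside. Rigid, about 0.12 kg; it starts with its length roughly across the robot's forward direction.
- yellow_book: Yellow pocket book lying flat, cream page edges, 100 mm long (its x axis) x 64 mm wide (its y axis) x 22 mm thick; origin at the centre of its underside. Rigid, about 0.12 kg; it starts with its length roughly across the robot's forward direction.
- glasses_case: Black hard-shell glasses case with a thin steel seam, lying flat, rounded edges, 130 mm long (its x axis) x 52 mm wide (its y axis) x 34 mm high, flat underside; origin at the centre of its underside. About 0.09 kg.
- white_mug: White ceramic mug standing upright, open at the top, 66 mm across and 70 mm high, with one handle on its +y side (so grasp it across its x axis); origin at the centre of its underside. About 0.25 kg; its handle starts roughly towards the robot.
- candle_jar: Round amber glass candle jar with a brass lid, standing upright, 60 mm in diameter and 68 mm high with the lid; origin at the centre of its underside. About 0.25 kg.
- green_book: Bystander, to be left alone: green pocket book, 100 x 64 x 22 mm, lying flat; origin at the centre of its underside.
- clock: Bystander, to be left alone: round black alarm clock with a white dial on a brass foot, 84 mm wide, 40 mm deep, 102 mm high; origin at the centre of its underside.
- book_stack: Bystander, to be left alone: stack of two large hardbacks (blue below, pinkish above) with folded black reading glasses on it, one piece, 210 mm long (its x axis) x 145 mm wide, 65 mm high; origin at the centre of its underside.
Not all that is in view belongs to the job. Of the things that look like the yellow_book, the smaller one is meant.

How it is judged:
At the end, for the whole second after the job is handed in: Mug, jar and books at rest on their own tray, within 14 mm per tray axis of coaster or pad centre, books along tray x within 0.2 rad; case on the red book within 15 mm per book axis, lengthwise within 0.25 rad; all at proper height within 4 mm, tilt below 0.1 rad (x of red_book in the frame of blue_tray between -0.014 and 0.014 m and y of red_book in the frame of blue_tray between -0.074 and -0.046 m and z of red_book in the frame of blue_tray between 0.004 and 0.012 m and angle between each of red_book, glasses_case, white_mug, yellow_book, candle_jar's own z axis and vertical below 0.1 rad and linear speed of each of red_book, glasses_case, white_mug, yellow_book, candle_jar below 0.02 m/s and angle between the x axis of red_book and the x axis of blue_tray, either way round below 0.2 rad and x of glasses_case in the frame of red_book between -0.015 and 0.015 m and y of glasses_case in the frame of red_book between -0.015 and 0.015 m and z of glasses_case in the frame of red_book between 0.018 and 0.026 m and angle between the x axis of glasses_case and the x axis of red_book, either way round below 0.25 rad and x of white_mug in the frame of blue_tray between -0.014 and 0.014 m and y of white_mug in the frame of blue_tray between 0.056 and 0.084 m and z of white_mug in the frame of blue_tray between 0.004 and 0.012 m and x of yellow_book in the frame of wood_tray between -0.014 and 0.014 m and y of yellow_book in the frame of wood_tray between -0.074 and -0.046 m and z of yellow_book in the frame of wood_tray between 0.004 and 0.012 m and angle between the x axis of yellow_book and the x axis of wood_tray, either way round below 0.2 rad and x of candle_jar in the frame of wood_tray between -0.014 and 0.014 m and y of candle_jar in the frame of wood_tray between 0.056 and 0.084 m and z of candle_jar in the frame of wood_tray between 0.004 and 0.012 m); the robot touches nothing.
It fails at once if the green book was moved by more than 20 mm (distance of green_book from where it was at the start of the episode above 0.02 m).
It fails at once if the clock was moved by more than 20 mm (distance of clock from where it was at the start of the episode above 0.02 m).
It fails at once if the stack of large books was moved by more than 20 mm (distance of book_stack from where it was at the start of the episode above 0.02 m).
It also fails if it takes over 133 s, if anything falls off the work surface, if the arm or the gripper's body presses on something with over 40 N, if the wrist force passes 120 N, or if a joint passes its speed limit or range.

## Working session

There is one attempt and no reset: what is moved stays moved. The work goes in short steps, Python scripts to look and compute and a shell command to move; the robot and the scene stay as the last step left them, time stands still between calls to the robot, and variables do not carry over. Pictures are saved under pics/ and viewed, at most 14 in all, crops included, and the job is handed in when it is done.

```bash
mkdir -p pics; ls; python3 - <<'E'
from plant import robot
import cv2,numpy as np
s=robot.sense();print(s['time'],s['tcp_pos'],s['ee_rot'],s['width'],robot.tip_reach)
for n in ['top','side','wrist']:
    d=robot.get_image(n);cv2.imwrite(f'pics/{n}0.png',cv2.resize(d['img'],(800,600),interpolation=cv2.INTER_CUBIC) );np.savez(f'{n}0.npz',**{k:v for k,v in d.items()})
    print(n,{k:(np.round(v,4).tolist() if not np.isscalar(v) else v) for k,v in d.items() if k not in('img','depth')})
E
```

```text
pics
0.0 [ 0.14770212 -0.65795831  0.24539076] [ 9.93910899e-01  1.10181431e-01 -8.79859135e-05 -1.08138248e-03] 1.0004125378611433 0.008
top {'fx': 402.840398825413, 'fy': 402.840398825413, 'cx': 255.66843209359828, 'cy': 197.29169700106718, 'D': [-0.1276, 0.0, 0.0, 0.0, 0.0], 'xyz': [0.3346, -0.0301, 1.3163], 'rotation': [-0.7019, 0.7089, -0.0464, 0.0521]}
side {'fx': 467.3040849255972, 'fy': 467.3040849255972, 'cx': 255.87612077902142, 'cy': 185.04110297138962, 'D': [-0.1537, 0.0, 0.0, 0.0, 0.0], 'xyz': [-0.4391, 0.8806, 1.1229], 'rotation': [-0.3574, 0.8318, -0.3923, 0.1627]}
wrist {'fx': 343.2924970053738, 'fy': 343.2924970053738, 'cx': 247.04152454980553, 'cy': 189.51061187546443, 'D': [-0.0346, 0.0, 0.0, 0.0, 0.0], 'hand_eye': [[-0.0012, -0.9625, -0.2713, 0.069], [1.0, -0.0013, 0.0, 0.0007], [-0.0004, -0.2713, 0.9625, -0.1375], [0.0, 0.0, 0.0, 1.0]]}
```

View pics/top0.png

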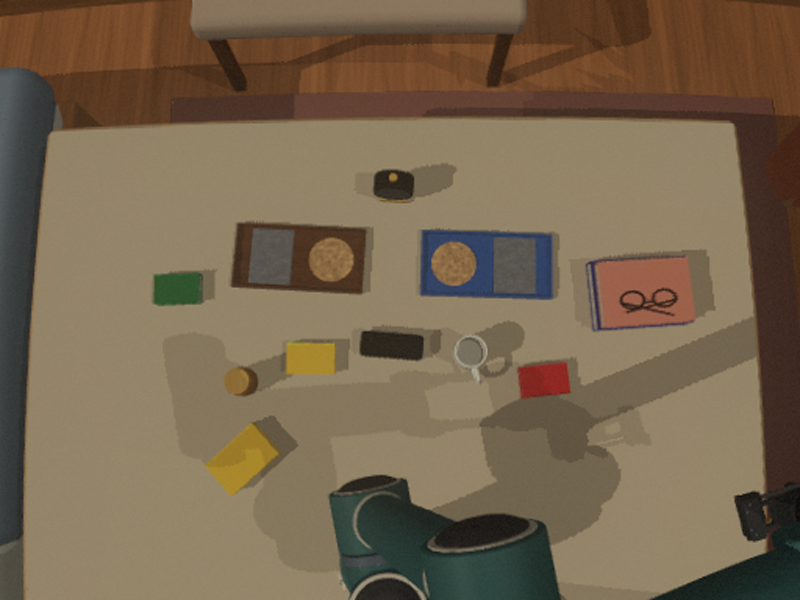

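View pics/side0.png

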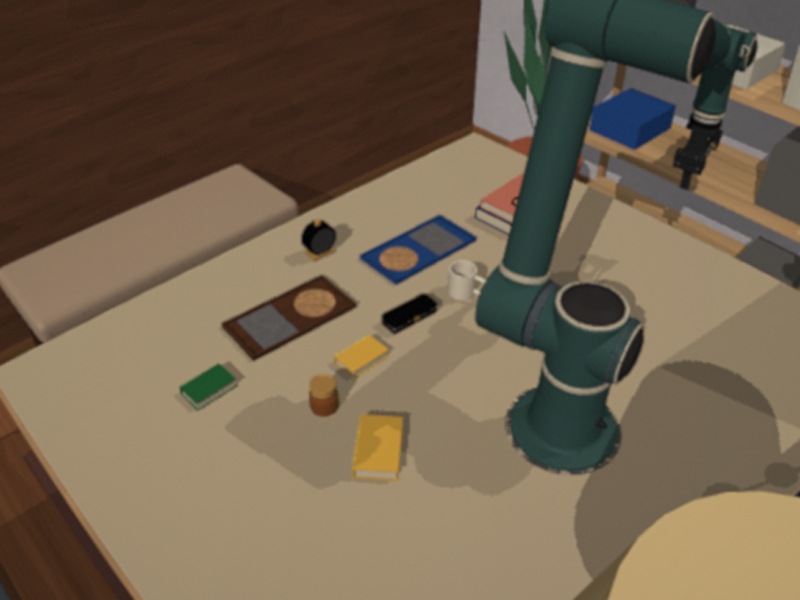

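The top picture (800x600 view) shows these positions:
- Blue tray (488,264), with its coaster on the left and pad on the right.
- Brown tray (300,258), turned the other way round.
- Mug (470,352), red book (544,380), case (392,345), jar (240,381).
- Green book (177,288), clock (393,185), stack (643,293).

There are two yellow candidates, at (310,358) and (241,458). The first looks smaller, about 100 mm long. I'll measure both and check in a crop.

```bash
cat > h.py <<'E'
import numpy as np,cv2
from scipy.spatial.transform import Rotation as R
def cam(d,tcp=None,q=None):
    if 'hand_eye' in d:
        T=np.eye(4);T[:3,:3]=R.from_quat(q).as_matrix();T[:3,3]=tcp
        T=T@np.array(d['hand_eye']);return T[:3,3],T[:3,:3]
    r=np.array(d['rotation']);return np.array(d['xyz']),(r if r.shape==(3,3) else R.from_quat(r).as_matrix())
def rays(d,px):
    K=np.array([[d['fx'],0,d['cx']],[0,d['fy'],d['cy']],[0,0,1]],float)
    u=cv2.undistortPoints(np.array(px,float).reshape(-1,1,2),K,np.array(d['D'],float))[:,0]
    return np.c_[u,np.ones(len(u))]
def plane(d,px,z,p=None):
    o,M=p or cam(d);v=rays(d,px)@M.T
    return o+v*((z-o[2])/v[:,2])[:,None]
def deep(d,px,p=None):
    o,M=p or cam(d);px=np.array(px);i=np.round(px).astype(int)
    return o+(rays(d,px)*d['depth'][i[:,1],i[:,0],None])@M.T
def rect(P):
    c,s,a=cv2.minAreaRect((P[:,:2]*1000).astype(np.float32))
    if s[0]<s[1]: s=s[::-1];a+=90
    a=(a+90)%180-90
    return np.round(c,1),np.round(s,1),round(a,1)
def blob(d,box,f):
    "pixels in box (x0,y0,x1,y1) meeting f(hsv); largest component"
    x0,y0,x1,y1=box;hsv=cv2.cvtColor(d['img'],cv2.COLOR_BGR2HSV).astype(int)
    m=np.zeros(hsv.shape[:2],np.uint8);m[y0:y1,x0:x1]=f(hsv)[y0:y1,x0:x1]
    n,l,st,_=cv2.connectedComponentsWithStats(m);k=1+np.argmax(st[1:,4])
    return np.argwhere(l==k)[:,::-1]
E
python3 - <<'E'
from h import *
d={k:v if v.ndim else v.item() for k,v in np.load('top0.npz').items()}
hue=lambda a,b,s=110,v=30:(lambda h:(h[...,0]>=a)&(h[...,0]<=b)&(h[...,1]>s)&(h[...,2]>v))
dark=lambda h:h[...,2]<60
B={'red':(325,225,372,260,lambda h:((h[...,0]<6)|(h[...,0]>172))&(h[...,1]>150),.022),
'yelA':(178,212,222,245,hue(18,32,150),.022),'yelB':(125,265,185,320,hue(18,32,150),.022),
'green':(92,168,135,200,hue(40,85),.022),'case':(224,206,278,234,dark,.02),
'bluetray':(262,140,362,196,hue(105,125,110),.014),'woodtray':(140,135,242,192,lambda h:(h[...,2]<85),.014),
'stack':(370,160,450,215,lambda h:(h[...,0]<12)&(h[...,1]>80)&(h[...,2]>110),.065)}
for n,(a,b,c,e,f,z) in B.items():
    p=blob(d,(a,b,c,e),f);D=deep(d,p);D=D[np.isfinite(D).all(1)]
    print(n,len(p),rect(plane(d,p,z)),'zmed',np.round(np.percentile(D[:,2],[10,50,90])*1000,1))
for n,box in {'mug':(285,208,316,250),'jar':(138,230,170,256)}.items():
    g=np.array([(x,y) for x in range(box[0],box[2]) for y in range(box[1],box[3])]);D=deep(d,g);k=D[:,2]>.05
    print(n,k.sum(),rect(D[k]),np.percentile(D[k,2],[50,95]), np.round(D[k,:2].mean(0)*1000))
c=d['img'][200:330,110:300];cv2.imwrite('pics/crop1.png',cv2.resize(c,None,fx=4,fy=4,interpolation=cv2.INTER_CUBIC))
for t in [[(271,168.5),(290,168.5),(330,169)],[(173,164),(212,166)]]: print(np.round(plane(d,t,.008)*1000)[:,:2].tolist())
E
```

```text
red 610 (array([ 365.2, -315.1]), array([101.8,  62.5]), -84.8) zmed [16.4 19.9 23.2]
yelA 604 (array([416.6, 164.9]), array([101. ,  61.4]), 89.7) zmed [15.3 19.5 23.2]
yelB 1112 (array([210. , 304.3]), array([136.5,  84.9]), -48.0) zmed [22.7 26.9 30.4]
green 496 (array([564.4, 453.7]), array([96.9, 63.6]), -87.2) zmed [16.7 19.9 23.1]
case 599 (array([441. ,  -3.1]), array([127. ,  49.8]), 85.0) zmed [27.9 32.  35.2]
bluetray 1423 (array([ 611.3, -205.8]), array([270.2, 137.2]), 87.3) zmed [ 0.6  4.4 10.5]
woodtray 1823 (array([629.7, 193.8]), array([278. , 140.2]), 86.3) zmed [ 0.8  4.7 11.5]
stack 2063 (array([ 540.6, -523.7]), array([202.5, 137.2]), -86.8) zmed [54.4 57.7 61.2]
mug 134 (array([ 371.9, -126. ]), array([187.3,  85.5]), -44.2) [0.06597745 0.07147915] [ 411. -163.]
jar 235 (array([365. , 150.4]), array([362.6,  50.8]), 88.4) [0.0661898  0.07007813] [369. 305.]
[[614.0, -72.0], [613.0, -135.0], [611.0, -268.0]]
[[634.0, 255.0], [625.0, 124.0]]
```

View pics/crop1.png

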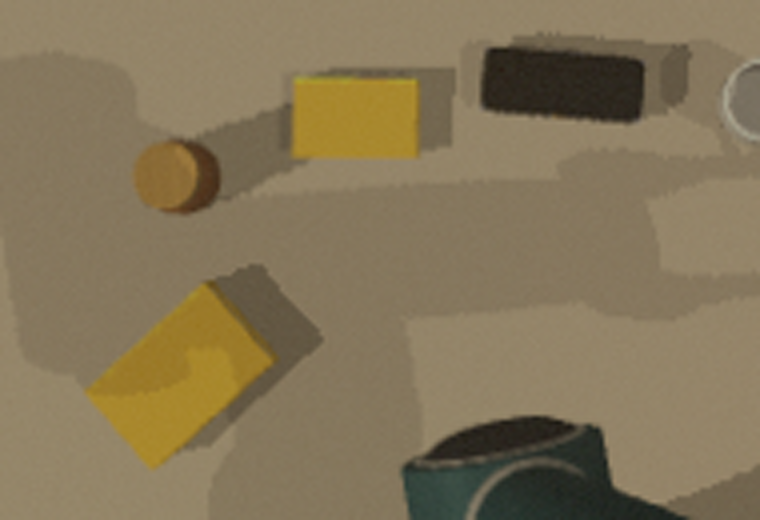

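The crop shows the yellow candidates at crop (355,118) and (180,375). The first measures 101x61 mm and the second 136x85 mm, so the one at (416,165) mm is the yellow book. Next come the mug, jar and coaster/pad centres.

```bash
cat >> h.py <<'E'
def to(x,y,z,close=None):
    """tool travel (mm) and turn (rad about tool z) to put TCP at x,y,z mm with closing line at angle close deg"""
    from plant import robot
    s=robot.sense();M=R.from_quat(s['ee_rot']).as_matrix()
    t=M.T@(np.array([x,y,z])-s['tcp_pos']*1000)
    yy=np.degrees(np.arctan2(M[1,1],M[0,1]))
    out=f"t {s['time']:.1f} tcp {np.round(s['tcp_pos']*1000,1)} closeang {yy:.1f} tilt {np.degrees(np.arccos(-M[2,2])):.2f} j1 {s['joint_pos'][0]:.2f} j6 {s['joint_pos'][5]:.2f} width {s['width']*88.1:.1f} F {s['grasp_force']:.1f} | travel {np.round(t,1)}"
    if close is not None: out+=f" turn {-np.radians((close-yy+90)%180-90):.3f} (or other way {-np.radians((close-yy+90)%180-90)+np.pi:.3f}); world mm {np.round(np.array([x,y,z])-s['tcp_pos']*1000,1)}"
    print(out)
E
python3 - <<'E'
from h import *
d={k:v if v.ndim else v.item() for k,v in np.load('top0.npz').items()}
for n,box,zt in [('mug',(285,208,316,250),.07),('jar',(138,230,170,256),.068)]:
    g=np.array([(x,y) for x in range(box[0],box[2]) for y in range(box[1],box[3])]);D=deep(d,g)
    k=(D[:,2]>zt-.012)&(D[:,2]<.09);P=plane(d,g[k],zt);c,r=cv2.minEnclosingCircle((P[:,:2]*1000).astype(np.float32))
    print(n,k.sum(),c,r,rect(P))
hc=lambda h:(h[...,0]>8)&(h[...,0]<20)&(h[...,1]>80)&(h[...,2]>95)
hp=lambda h:(h[...,1]<50)&(h[...,2]>50)&(h[...,2]<130)
for n,box in {'bc':(272,150,308,188),'wc':(194,148,230,184)}.items():
    p=blob(d,box,hc);P=plane(d,p,.008)[:,:2]*1000;print(n,len(p),cv2.minEnclosingCircle(P.astype(np.float32)),P.mean(0))
for n,box in {'bp':(308,145,350,195),'wp':(155,140,192,190)}.items():
    p=blob(d,box,hp);P=plane(d,p,.008);print(n,len(p),rect(P),P.mean(0)[:2]*1000)
p=np.array([(306,240)]);print('handle',plane(d,p,.035)*1000)
to(365,-315,150,5.2)
E
```

```text
mug 105 (412.0188903808594, -165.9416961669922) 44.26725387573242 (array([ 416.4, -157.6]), array([78.3, 64.6]), -19.8)
jar 228 (368.7909851074219, 307.1950378417969) 27.257402420043945 (array([369.3, 305.5]), array([50.1, 47.8]), 1.0)
bc 624 ((614.3075561523438, -134.86781311035156), 47.25679397583008) [ 614.04866269 -134.80577654]
wc 656 ((625.8516235351562, 125.62985229492188), 49.1181526184082) [625.93323415 125.20473695]
bp 960 (array([ 609.4, -265.3]), array([120.4,  87.6]), -1.9) [ 608.78204797 -264.8368844 ]
wp 890 (array([634.9, 255.2]), array([118.2,  87.4]), -4.1) [634.61852444 255.01651338]
handle [[ 375.91841003 -178.95437531   35.        ]]
t 0.1 tcp [ 147.7 -658.1  245.7] closeang -77.3 tilt 0.10 j1 -1.39 j6 -0.04 width 88.5 F 0.0 | travel [ 287.1 -287.    96.2] turn -1.441 (or other way 1.701); world mm [217.3 343.1 -95.7]
```

```bash
python3 -m creep '[{"rotation":[0,0,0],"travel":[15,-15,0],"jaw":88},{"rotation":[0,0,0],"travel":[27,-27,0],"jaw":88},{"rotation":[0,0,0],"travel":[27,-27,0],"jaw":88},{"rotation":[0,0,0],"travel":[27,-27,0],"jaw":88},{"rotation":[0,0,0],"travel":[27,-27,0],"jaw":88},{"rotation":[0,0,0],"travel":[27,-27,0],"jaw":88},{"rotation":[0,0,0],"travel":[27,-27,0],"jaw":88},{"rotation":[0,0,0],"travel":[27,-27,0],"jaw":88},{"rotation":[0,0,0],"travel":[27,-27,0],"jaw":88},{"rotation":[0,0,0],"travel":[27,-27,0],"jaw":88},{"rotation":[0,0,0],"travel":[27,-27,0],"jaw":88},{"rotation":[0,0,0],"travel":[2,-2,0],"jaw":88},{"rotation":[0,0,0],"travel":[0,0,0],"jaw":88}]' 20
python3 -m creep '[{"rotation":[0,0,-0.1],"travel":[0,0,0],"jaw":88},{"rotation":[0,0,-0.14],"travel":[0,0,0],"jaw":88},{"rotation":[0,0,-0.14],"travel":[0,0,0],"jaw":88},{"rotation":[0,0,-0.14],"travel":[0,0,0],"jaw":88},{"rotation":[0,0,-0.14],"travel":[0,0,0],"jaw":88},{"rotation":[0,0,-0.14],"travel":[0,0,0],"jaw":88},{"rotation":[0,0,-0.14],"travel":[0,0,0],"jaw":88},{"rotation":[0,0,-0.14],"travel":[0,0,0],"jaw":88},{"rotation":[0,0,-0.14],"travel":[0,0,0],"jaw":88},{"rotation":[0,0,-0.14],"travel":[0,0,0],"jaw":88},{"rotation":[0,0,-0.08],"travel":[0,0,0],"jaw":88},{"rotation":[0,0,0],"travel":[0,0,0],"jaw":88},{"rotation":[0,0,0],"travel":[0,0,0],"jaw":88}]' 20
python3 - <<'E'
from h import *
from plant import robot
to(365,-315,12,5.2)
s=robot.sense();d=robot.get_image('wrist');np.savez('w1.npz',tcp=s['tcp_pos'],q=s['ee_rot'],**d)
cv2.imwrite('pics/w1.png',d['img'])
p=cam(d,s['tcp_pos'],s['ee_rot'])
b=blob(d,(0,0,512,384),lambda h:((h[...,0]<6)|(h[...,0]>172))&(h[...,1]>150)&(h[...,2]>60))
print(len(b),b.min(0),b.max(0),rect(plane(d,b,.022,p)),np.median(deep(d,b,p)[:,2]))
E
```

```text
time: 1.45
tcp_pos: [0.3653, -0.3151, 0.2466]
ee_rot: [0.994, 0.111, -0.0, 0.0]
wrist_force: [-0.7, -0.2, -0.4]
width: 0.999
grasp_force: 0.0
time: 2.75
tcp_pos: [0.3644, -0.3167, 0.2466]
ee_rot: [0.676, 0.737, -0.0, -0.0]
wrist_force: [0.7, -0.1, -0.0]
width: 0.996
grasp_force: 0.0
t 2.8 tcp [ 364.4 -316.7  246.6] closeang 5.0 tilt 0.02 j1 -0.77 j6 -0.85 width 87.7 F 0.0 | travel [  1.6   0.8 234.6] turn -0.004 (or other way 3.137); world mm [   0.6    1.7 -234.6]
5507 [218 113] [278 205] (array([ 365.4, -317.7]), array([100.4,  63.4]), -84.7) 0.021553440123414425
```

View pics/w1.png

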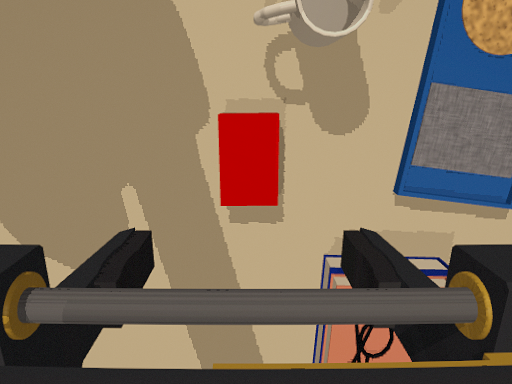

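The wrist view shows the red book at pixels (219–278, 113–205), right below the fingers. Its centre of (365,-317) mm agrees with the top view. Descending to grasp it.

```bash
python3 -m creep '[{"rotation":[0,0,0],"travel":[0,0,20],"jaw":88},{"rotation":[0,0,0],"travel":[0,0,35],"jaw":88},{"rotation":[0,0,0],"travel":[0,0,35],"jaw":88},{"rotation":[0,0,0],"travel":[0,0,35],"jaw":88},{"rotation":[0,0,0],"travel":[0,0,35],"jaw":88},{"rotation":[0,0,0],"travel":[0,0,30],"jaw":88},{"rotation":[0,0,0],"travel":[0,0,20],"jaw":88},{"rotation":[0,0,0],"travel":[0,0,14],"jaw":88},{"rotation":[0,0,0],"travel":[0,0,10],"jaw":88},{"rotation":[0,0,0],"travel":[0,0,0],"jaw":88},{"rotation":[0,0,0],"travel":[0,0,0],"jaw":60},{"rotation":[0,0,0],"travel":[0,0,0],"jaw":50},{"rotation":[0,0,0],"travel":[0,0,0],"jaw":50},{"rotation":[0,0,0],"travel":[0,0,0],"jaw":50},{"rotation":[0,0,0],"travel":[0,0,0],"jaw":50},{"rotation":[0,0,0],"travel":[0,0,0],"jaw":50},{"rotation":[0,0,0],"travel":[0,0,0],"jaw":50}]' 20
python3 -c "
from h import *;to(609,-265,150,-92.2)"
```

```text
time: 4.5
tcp_pos: [0.3657, -0.3163, 0.0137]
ee_rot: [0.675, 0.738, -0.0, 0.001]
wrist_force: [-0.8, 0.0, 6.1]
width: 0.725
grasp_force: 20.0
t 4.5 tcp [ 365.7 -316.3   13.7] closeang 5.2 tilt 0.10 j1 -0.76 j6 -0.85 width 63.8 F 20.0 | travel [  29.1  247.1 -136.1] turn -1.442 (or other way 1.699); world mm [243.3  51.3 136.3]
```

```bash
python3 -m creep '[{"rotation":[0,0,0],"travel":[0,0,-10],"jaw":50},{"rotation":[0,0,0],"travel":[0,0,-25],"jaw":50},{"rotation":[0,0,0],"travel":[0,0,-30],"jaw":50},{"rotation":[0,0,0],"travel":[0,0,-30],"jaw":50},{"rotation":[0,0,0],"travel":[0,0,-15],"jaw":50},{"rotation":[0,0,0],"travel":[1,12,0],"jaw":50},{"rotation":[0,0,0],"travel":[3,25,0],"jaw":50},{"rotation":[0,0,0],"travel":[4,30,0],"jaw":50},{"rotation":[0,0,0],"travel":[4,30,0],"jaw":50},{"rotation":[0,0,0],"travel":[4,30,0],"jaw":50},{"rotation":[0,0,0],"travel":[4,30,0],"jaw":50},{"rotation":[0,0,0],"travel":[4,30,0],"jaw":50},{"rotation":[0,0,0],"travel":[3,30,0],"jaw":50},{"rotation":[0,0,0],"travel":[2,20,0],"jaw":50},{"rotation":[0,0,0],"travel":[0,10,0],"jaw":50},{"rotation":[0,0,0],"travel":[0,0,0],"jaw":50}]' 25
python3 -m creep '[{"rotation":[0,0,0.08],"travel":[0,0,0],"jaw":50},{"rotation":[0,0,0.13],"travel":[0,0,0],"jaw":50},{"rotation":[0,0,0.13],"travel":[0,0,0],"jaw":50},{"rotation":[0,0,0.13],"travel":[0,0,0],"jaw":50},{"rotation":[0,0,0.13],"travel":[0,0,0],"jaw":50},{"rotation":[0,0,0.13],"travel":[0,0,0],"jaw":50},{"rotation":[0,0,0.13],"travel":[0,0,0],"jaw":50},{"rotation":[0,0,0.13],"travel":[0,0,0],"jaw":50},{"rotation":[0,0,0.13],"travel":[0,0,0],"jaw":50},{"rotation":[0,0,0.13],"travel":[0,0,0],"jaw":50},{"rotation":[0,0,0.13],"travel":[0,0,0],"jaw":50},{"rotation":[0,0,0.13],"travel":[0,0,0],"jaw":50},{"rotation":[0,0,0.13],"travel":[0,0,0],"jaw":50},{"rotation":[0,0,0.06],"travel":[0,0,0],"jaw":50},{"rotation":[0,0,0],"travel":[0,0,0],"jaw":50},{"rotation":[0,0,0],"travel":[0,0,0],"jaw":50}]' 25
python3 - <<'E'
from h import *
from plant import robot
to(609,-265,22,-92.2)
s=robot.sense();d=robot.get_image('wrist');np.savez('w2.npz',tcp=s['tcp_pos'],q=s['ee_rot'],**d)
cv2.imwrite('pics/w2.png',d['img'])
E
```

```text
time: 6.1
tcp_pos: [0.609, -0.2637, 0.1212]
ee_rot: [0.674, 0.739, -0.0, -0.001]
wrist_force: [-0.3, -0.6, -1.5]
width: 0.724
grasp_force: 25.0
time: 7.7
tcp_pos: [0.6073, -0.2647, 0.1223]
ee_rot: [1.0, -0.019, -0.001, -0.0]
wrist_force: [0.3, -0.1, -1.3]
width: 0.723
grasp_force: 25.0
t 7.7 tcp [ 607.3 -264.7  122.3] closeang -92.2 tilt 0.07 j1 -0.45 j6 1.16 width 63.7 F 25.0 | travel [  1.8   0.3 100.3] turn 0.000 (or other way 3.142); world mm [   1.7   -0.3 -100.3]
```

View pics/w2.png

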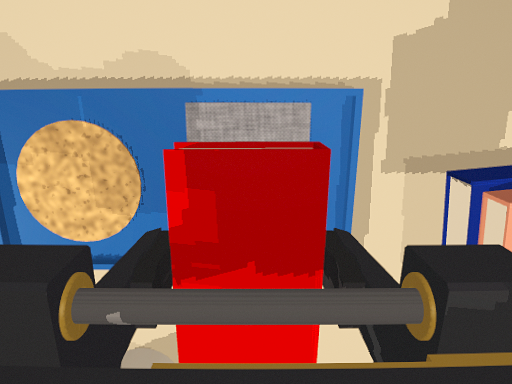

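The held red book covers the pad. The pad's far edge runs from (186,102) to (311,103) and the coaster centre is near (78,181). I'll check the tray pose from these.

```bash
python3 - <<'E'
from h import *
d={k:v if v.ndim else v.item() for k,v in np.load('w2.npz').items()}
p=cam(d,d['tcp'],d['q'])
P=plane(d,[(186,102),(311,103)],.008,p)[:,:2]*1000;print(P,P.mean(0),np.linalg.norm(P[0]-P[1]))
b=blob(d,(5,110,150,250),lambda h:(h[...,0]>8)&(h[...,0]<24)&(h[...,1]>60)&(h[...,2]>110))
Q=plane(d,b,.008,p)[:,:2]*1000;print(cv2.minEnclosingCircle(Q.astype(np.float32)))
c=P.mean(0)-60*np.array([np.cos(.038),-np.sin(.038)]);print('pad centre',c)
E
```

```text
[[ 671.98518226 -224.55761395]
 [ 667.77979169 -313.61424978]] [ 669.88248697 -269.08593186] 89.15587302394431
((615.6792602539062, -136.70648193359375), 48.078433990478516)
pad centre [ 609.92580176 -266.80648054]
```

```bash
python3 -m creep '[{"rotation":[0,0,0],"travel":[3.5,2,10],"jaw":50},{"rotation":[0,0,0],"travel":[0,0,20],"jaw":50},{"rotation":[0,0,0],"travel":[0,0,20],"jaw":50},{"rotation":[0,0,0],"travel":[0,0,18],"jaw":50},{"rotation":[0,0,0],"travel":[0,0,12],"jaw":50},{"rotation":[0,0,0],"travel":[0,0,8],"jaw":50},{"rotation":[0,0,0],"travel":[0,0,6],"jaw":50},{"rotation":[0,0,0],"travel":[0,0,4],"jaw":50},{"rotation":[0,0,0],"travel":[0,0,1],"jaw":50},{"rotation":[0,0,0],"travel":[0,0,0],"jaw":50},{"rotation":[0,0,0],"travel":[0,0,0],"jaw":50}]' 25
python3 -c "
from h import *;to(609,-265,22,-92.2)"
```

```text
time: 8.85
tcp_pos: [0.6123, -0.267, 0.0245]
ee_rot: [1.0, -0.02, 0.001, 0.0]
wrist_force: [0.1, 0.9, -1.4]
width: 0.725
grasp_force: 25.0
t 8.8 tcp [ 612.3 -267.    24.5] closeang -92.2 tilt 0.07 j1 -0.45 j6 1.16 width 63.9 F 25.0 | travel [-3.4 -1.9  2.5] turn -0.001 (or other way 3.141); world mm [-3.3  2.  -2.5]
```

```bash
python3 -m creep '[{"rotation":[0,0,0],"travel":[-1,0,1.5],"jaw":50},{"rotation":[0,0,0],"travel":[0,0,1.2],"jaw":50},{"rotation":[0,0,0],"travel":[0,0,0],"jaw":50},{"rotation":[0,0,0],"travel":[0,0,0],"jaw":70},{"rotation":[0,0,0],"travel":[0,0,0],"jaw":88},{"rotation":[0,0,0],"travel":[0,0,0],"jaw":88},{"rotation":[0,0,0],"travel":[0,0,0],"jaw":88},{"rotation":[0,0,0],"travel":[0,0,-10],"jaw":88},{"rotation":[0,0,0],"travel":[0,0,-30],"jaw":88},{"rotation":[0,0,0],"travel":[0,0,-40],"jaw":88},{"rotation":[0,0,0],"travel":[0,0,-40],"jaw":88},{"rotation":[0,0,0],"travel":[0,0,-40],"jaw":88},{"rotation":[0,0,0],"travel":[0,0,-40],"jaw":88},{"rotation":[0,0,0],"travel":[0,0,-20],"jaw":88},{"rotation":[0,0,0],"travel":[0,0,0],"jaw":88},{"rotation":[0,0,0],"travel":[0,0,0],"jaw":88}]' 25
python3 - <<'E'
from h import *
from plant import robot
s=robot.sense();d=robot.get_image('wrist')
p=cam(d,s['tcp_pos'],s['ee_rot'])
b=blob(d,(0,0,512,384),lambda h:((h[...,0]<6)|(h[...,0]>172))&(h[...,1]>150)&(h[...,2]>60))
print(b.min(0),b.max(0),rect(plane(d,b,.030,p)),np.median(deep(d,b,p)[:,2]))
b=blob(d,(5,5,250,250),lambda h:(h[...,0]>8)&(h[...,0]<24)&(h[...,1]>60)&(h[...,2]>110))
Q=plane(d,b,.008,p)[:,:2]*1000;print(cv2.minEnclosingCircle(Q.astype(np.float32)))
to(441,-3,240,-5)
E
```

```text
time: 10.45
tcp_pos: [0.6108, -0.2667, 0.2413]
ee_rot: [1.0, -0.02, 0.0, 0.0]
wrist_force: [-0.0, 0.7, -1.1]
width: 0.999
grasp_force: 0.0
[215 114] [279 209] (array([ 610. , -267.8]), array([100.,  64.]), -2.2) 0.029564844077714786
((638.9280395507812, -127.30509948730469), 194.1536407470703)
t 10.5 tcp [ 610.  -266.3  239.6] closeang -92.2 tilt 0.12 j1 -0.45 j6 1.16 width 87.9 F 0.0 | travel [-1.792e+02 -2.565e+02  1.000e-01] turn -1.523 (or other way 1.619); world mm [-169.   263.3    0.4]
```

```bash
python3 -m creep '[{"rotation":[0,0,0],"travel":[-9,-13,0],"jaw":88},{"rotation":[0,0,0],"travel":[-19,-27,0],"jaw":88},{"rotation":[0,0,0],"travel":[-19,-27,0],"jaw":88},{"rotation":[0,0,0],"travel":[-19,-27,0],"jaw":88},{"rotation":[0,0,0],"travel":[-19,-27,0],"jaw":88},{"rotation":[0,0,0],"travel":[-19,-27,0],"jaw":88},{"rotation":[0,0,0],"travel":[-19,-27,0],"jaw":88},{"rotation":[0,0,0],"travel":[-19,-27,0],"jaw":88},{"rotation":[0,0,0],"travel":[-19,-27,0],"jaw":88},{"rotation":[0,0,0],"travel":[-18,-27,0],"jaw":88},{"rotation":[0,0,0],"travel":[0,0,0],"jaw":88}]' 20
python3 -m creep '[{"rotation":[0,0,-0.08],"travel":[0,0,0],"jaw":88},{"rotation":[0,0,-0.14],"travel":[0,0,0],"jaw":88},{"rotation":[0,0,-0.14],"travel":[0,0,0],"jaw":88},{"rotation":[0,0,-0.14],"travel":[0,0,0],"jaw":88},{"rotation":[0,0,-0.14],"travel":[0,0,0],"jaw":88},{"rotation":[0,0,-0.14],"travel":[0,0,0],"jaw":88},{"rotation":[0,0,-0.14],"travel":[0,0,0],"jaw":88},{"rotation":[0,0,-0.14],"travel":[0,0,0],"jaw":88},{"rotation":[0,0,-0.14],"travel":[0,0,0],"jaw":88},{"rotation":[0,0,-0.14],"travel":[0,0,0],"jaw":88},{"rotation":[0,0,-0.14],"travel":[0,0,0],"jaw":88},{"rotation":[0,0,-0.04],"travel":[0,0,0],"jaw":88},{"rotation":[0,0,0],"travel":[0,0,0],"jaw":88},{"rotation":[0,0,0],"travel":[0,0,0],"jaw":88}]' 20
python3 - <<'E'
from h import *
from plant import robot
s=robot.sense();d=robot.get_image('wrist');np.savez('w3.npz',tcp=s['tcp_pos'],q=s['ee_rot'],**d)
cv2.imwrite('pics/w3.png',d['img'])
p=cam(d,s['tcp_pos'],s['ee_rot'])
b=blob(d,(130,60,350,228),lambda h:(h[...,2]<60))
D=deep(d,b,p);print(b.min(0),b.max(0),rect(plane(d,b,.017,p)),rect(D[D[:,2]>.012]),np.percentile(D[:,2],[5,50,95]))
to(441,-3,18,-5)
E
```

```text
time: 11.6
tcp_pos: [0.4381, -0.001, 0.2387]
ee_rot: [1.0, -0.018, -0.002, -0.001]
wrist_force: [0.2, 0.0, -0.4]
width: 0.999
grasp_force: 0.0
time: 13.0
tcp_pos: [0.4413, -0.004, 0.2399]
ee_rot: [0.739, 0.674, -0.001, -0.001]
wrist_force: [-0.6, -0.5, 0.7]
width: 1.002
grasp_force: 0.0
[222  97] [272 219] (array([440.2,  -5.1]), array([132. ,  52.3]), 84.7) (array([440.5,  -0.8]), array([131.2,  50.8]), 84.7) [0.02991133 0.03319435 0.03462899]
t 13.1 tcp [441.5  -4.  240.2] closeang -5.2 tilt 0.09 j1 -0.07 j6 0.03 width 88.0 F 0.0 | travel [ 1.000e+00 -2.000e-01  2.222e+02] turn -0.004 (or other way 3.138); world mm [  -0.5    1.  -222.2]
```

View pics/w3.png

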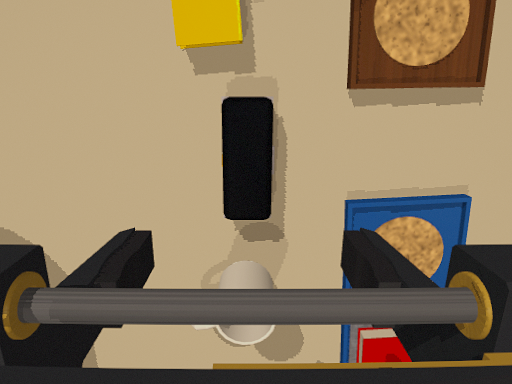

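The view shows the black case at (222–272, 97–219), square to the fingers and centred at about (440,-2) mm. Descending to grasp it.

```bash
python3 -m creep '[{"rotation":[0,0,0],"travel":[2,0,20],"jaw":88},{"rotation":[0,0,0],"travel":[0,0,35],"jaw":88},{"rotation":[0,0,0],"travel":[0,0,35],"jaw":88},{"rotation":[0,0,0],"travel":[0,0,35],"jaw":88},{"rotation":[0,0,0],"travel":[0,0,35],"jaw":88},{"rotation":[0,0,0],"travel":[0,0,28],"jaw":88},{"rotation":[0,0,0],"travel":[0,0,18],"jaw":88},{"rotation":[0,0,0],"travel":[0,0,12],"jaw":88},{"rotation":[0,0,0],"travel":[0,0,4],"jaw":88},{"rotation":[0,0,0],"travel":[0,0,0],"jaw":88},{"rotation":[0,0,0],"travel":[0,0,0],"jaw":60},{"rotation":[0,0,0],"travel":[0,0,0],"jaw":40},{"rotation":[0,0,0],"travel":[0,0,0],"jaw":40},{"rotation":[0,0,0],"travel":[0,0,0],"jaw":40},{"rotation":[0,0,0],"travel":[0,0,0],"jaw":40},{"rotation":[0,0,0],"travel":[0,0,0],"jaw":40},{"rotation":[0,0,0],"travel":[0,0,0],"jaw":40}]' 15
python3 -c "
from h import *;to(610,-267.8,150,-92.2)"
```

```text
time: 14.75
tcp_pos: [0.4423, -0.0019, 0.0194]
ee_rot: [0.738, 0.675, 0.0, 0.0]
wrist_force: [-2.4, 0.4, 4.8]
width: 0.587
grasp_force: 15.0
t 14.8 tcp [442.3  -1.9  19.4] closeang -5.2 tilt 0.01 j1 -0.06 j6 0.03 width 51.7 F 15.0 | travel [-249.7  190.9 -130.6] turn 1.519 (or other way 4.661); world mm [ 167.7 -265.9  130.6]
```

```bash
python3 -m creep '[{"rotation":[0,0,0],"travel":[0,0,-10],"jaw":40},{"rotation":[0,0,0],"travel":[0,0,-25],"jaw":40},{"rotation":[0,0,0],"travel":[0,0,-35],"jaw":40},{"rotation":[0,0,0],"travel":[0,0,-35],"jaw":40},{"rotation":[0,0,0],"travel":[0,0,-25],"jaw":40},{"rotation":[0,0,0],"travel":[-10,8,0],"jaw":40},{"rotation":[0,0,0],"travel":[-20,15,0],"jaw":40},{"rotation":[0,0,0],"travel":[-25,19,0],"jaw":40},{"rotation":[0,0,0],"travel":[-25,19,0],"jaw":40},{"rotation":[0,0,0],"travel":[-25,19,0],"jaw":40},{"rotation":[0,0,0],"travel":[-25,19,0],"jaw":40},{"rotation":[0,0,0],"travel":[-25,19,0],"jaw":40},{"rotation":[0,0,0],"travel":[-25,19,0],"jaw":40},{"rotation":[0,0,0],"travel":[-25,19,0],"jaw":40},{"rotation":[0,0,0],"travel":[-25,19,0],"jaw":40},{"rotation":[0,0,0],"travel":[-15,12,0],"jaw":40},{"rotation":[0,0,0],"travel":[-5,4,0],"jaw":40},{"rotation":[0,0,0],"travel":[0,0,0],"jaw":40}]' 15
python3 -m creep '[{"rotation":[0,0,0.06],"travel":[0,0,0],"jaw":40},{"rotation":[0,0,0.12],"travel":[0,0,0],"jaw":40},{"rotation":[0,0,0.12],"travel":[0,0,0],"jaw":40},{"rotation":[0,0,0.12],"travel":[0,0,0],"jaw":40},{"rotation":[0,0,0.12],"travel":[0,0,0],"jaw":40},{"rotation":[0,0,0.12],"travel":[0,0,0],"jaw":40},{"rotation":[0,0,0.12],"travel":[0,0,0],"jaw":40},{"rotation":[0,0,0.12],"travel":[0,0,0],"jaw":40},{"rotation":[0,0,0.12],"travel":[0,0,0],"jaw":40},{"rotation":[0,0,0.12],"travel":[0,0,0],"jaw":40},{"rotation":[0,0,0.12],"travel":[0,0,0],"jaw":40},{"rotation":[0,0,0.12],"travel":[0,0,0],"jaw":40},{"rotation":[0,0,0.12],"travel":[0,0,0],"jaw":40},{"rotation":[0,0,0.02],"travel":[0,0,0],"jaw":40},{"rotation":[0,0,0],"travel":[0,0,0],"jaw":40},{"rotation":[0,0,0],"travel":[0,0,0],"jaw":40}]' 15
python3 -c "
from h import *;to(610,-267.8,50,-92.2)"
```

```text
time: 16.55
tcp_pos: [0.6093, -0.2687, 0.1472]
ee_rot: [0.739, 0.674, -0.0, -0.001]
wrist_force: [-0.3, -0.3, -0.7]
width: 0.592
grasp_force: 15.0
time: 18.15
tcp_pos: [0.6096, -0.2675, 0.1488]
ee_rot: [1.0, -0.018, -0.0, -0.0]
wrist_force: [0.2, -1.1, 0.1]
width: 0.593
grasp_force: 15.0
t 18.1 tcp [ 609.6 -267.5  148.8] closeang -92.1 tilt 0.03 j1 -0.45 j6 1.16 width 52.2 F 15.0 | travel [ 0.5  0.3 98.8] turn 0.002 (or other way 3.143); world mm [  0.4  -0.3 -98.8]
```

```bash
python3 -m creep '[{"rotation":[0,0,0],"travel":[0.5,0,10],"jaw":40},{"rotation":[0,0,0],"travel":[0,0,20],"jaw":40},{"rotation":[0,0,0],"travel":[0,0,22],"jaw":40},{"rotation":[0,0,0],"travel":[0,0,18],"jaw":40},{"rotation":[0,0,0],"travel":[0,0,12],"jaw":40},{"rotation":[0,0,0],"travel":[0,0,8],"jaw":40},{"rotation":[0,0,0],"travel":[0,0,4],"jaw":40},{"rotation":[0,0,0],"travel":[0,0,3],"jaw":40},{"rotation":[0,0,0],"travel":[0,0,0],"jaw":40},{"rotation":[0,0,0],"travel":[0,0,0],"jaw":40}]' 15
python3 -c "
from h import *;to(610,-267.8,49.5,-92.2)"
```

```text
time: 19.15
tcp_pos: [0.611, -0.2684, 0.0528]
ee_rot: [1.0, -0.02, 0.001, 0.0]
wrist_force: [-0.7, 0.2, -0.2]
width: 0.586
grasp_force: 15.0
t 19.1 tcp [ 611.  -268.4   52.8] closeang -92.2 tilt 0.08 j1 -0.45 j6 1.16 width 51.6 F 15.0 | travel [-1.  -0.5  3.3] turn -0.001 (or other way 3.141); world mm [-1.   0.6 -3.3]
```

```bash
python3 -m creep '[{"rotation":[0,0,0],"travel":[0,0,1.5],"jaw":40},{"rotation":[0,0,0],"travel":[0,0,1.5],"jaw":40},{"rotation":[0,0,0],"travel":[0,0,0],"jaw":40},{"rotation":[0,0,0],"travel":[0,0,0],"jaw":55},{"rotation":[0,0,0],"travel":[0,0,0],"jaw":80},{"rotation":[0,0,0],"travel":[0,0,0],"jaw":80},{"rotation":[0,0,0],"travel":[0,0,0],"jaw":80},{"rotation":[0,0,0],"travel":[0,0,-10],"jaw":80},{"rotation":[0,0,0],"travel":[0,0,-30],"jaw":80},{"rotation":[0,0,0],"travel":[0,0,-40],"jaw":80},{"rotation":[0,0,0],"travel":[0,0,-40],"jaw":80},{"rotation":[0,0,0],"travel":[0,0,-40],"jaw":80},{"rotation":[0,0,0],"travel":[0,0,-30],"jaw":80},{"rotation":[0,0,0],"travel":[0,0,0],"jaw":88},{"rotation":[0,0,0],"travel":[0,0,0],"jaw":88}]' 15
python3 - <<'E'
from h import *
from plant import robot
s=robot.sense();d=robot.get_image('wrist');np.savez('w4.npz',tcp=s['tcp_pos'],q=s['ee_rot'],**d)
cv2.imwrite('pics/w4.png',d['img'])
p=cam(d,s['tcp_pos'],s['ee_rot'])
b=blob(d,(150,60,350,228),lambda h:(h[...,2]<60))
D=deep(d,b,p);print(b.min(0),b.max(0),rect(plane(d,b,.05,p)),rect(D[D[:,2]>.04]),np.percentile(D[:,2],[5,50,95]))
t=robot.get_image('top');np.savez('top4.npz',**t);cv2.imwrite('pics/top4.png',cv2.resize(t['img'][190:270,120:380],None,fx=3,fy=3,interpolation=cv2.INTER_CUBIC))
to(420,-155,240,-92.2)
E
```

```text
time: 20.65
tcp_pos: [0.6109, -0.2683, 0.2405]
ee_rot: [1.0, -0.02, 0.001, 0.001]
wrist_force: [0.7, -0.8, -0.2]
width: 0.997
grasp_force: 0.0
[219 101] [274 227] (array([ 610.8, -268.9]), array([125.2,  51.8]), -2.4) (array([ 616. , -268.9]), array([127.5,  51.1]), -2.4) [0.06040672 0.06326513 0.06461597]
t 20.8 tcp [ 609.4 -267.6  237.2] closeang -92.2 tilt 0.17 j1 -0.45 j6 1.16 width 88.1 F 0.0 | travel [-193.7 -105.1   -2.1] turn -0.001 (or other way 3.141); world mm [-189.4  112.6    2.8]
```

View pics/w4.png

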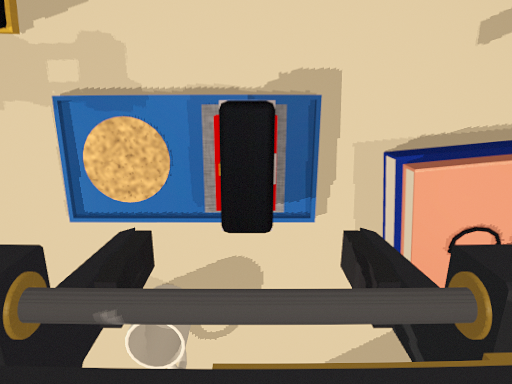

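View pics/top4.png

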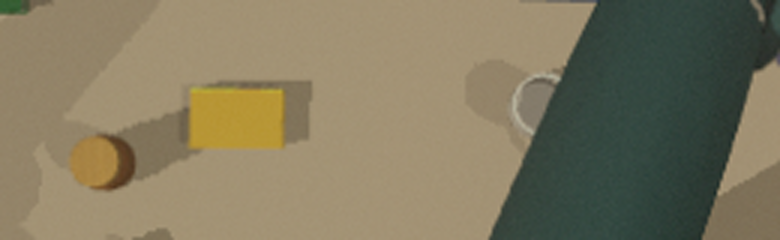

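The case lies on the red book at pixels (219–274, 101–233), square and centred within a few mm. The arm hides the mug in the top view, so I'll use the first top picture, enlarged.

```bash
python3 - <<'E'
from h import *
d={k:v if v.ndim else v.item() for k,v in np.load('top0.npz').items()}
cv2.imwrite('pics/mug.png',cv2.resize(d['img'][205:255,280:340],None,fx=10,fy=10,interpolation=cv2.INTER_CUBIC))
E
```

```text
(no output)
```

View pics/mug.png

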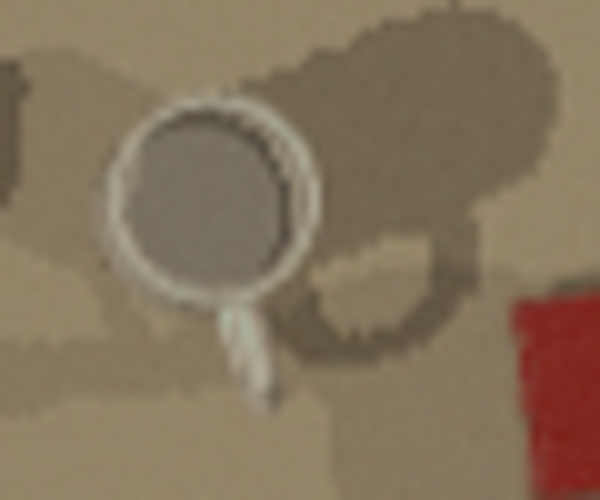

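The rim centre is at crop (213,198), which is full-picture pixel (300.8, 224.3). The handle runs to crop (262,405), pixel (305.7, 245).

```bash
python3 - <<'E'
from h import *
d={k:v if v.ndim else v.item() for k,v in np.load('top0.npz').items()}
c=plane(d,[(300.8,224.3)],.07)[0]*1000;rim=plane(d,[(290.2,224.3),(311.4,224.3)],.07)*1000
h=plane(d,[(305.7,244.5)],.045)[0]*1000;v=h-c
print(c,np.linalg.norm(rim[0]-rim[1]),h,np.hypot(*v[:2]),a:=np.degrees(np.arctan2(v[1],v[0])))
to(c[0],c[1],240,a-90)
E
```

```text
[ 423.50875773 -159.88803941   70.        ] 65.85095656204616 [ 361.49260951 -176.52159749   45.        ] 64.20808277986472 -164.98588035854996
t 20.8 tcp [ 609.4 -267.6  237.2] closeang -92.2 tilt 0.17 j1 -0.45 j6 1.16 width 88.1 F 0.0 | travel [-190.  -100.4   -2.1] turn -0.301 (or other way 2.840); world mm [-185.9  107.7    2.8]
```

```bash
python3 -m creep '[{"rotation":[0,0,0],"travel":[-10,-5,0],"jaw":88},{"rotation":[0,0,-0.05],"travel":[-20,-11,0],"jaw":88},{"rotation":[0,0,-0.05],"travel":[-28,-13,0],"jaw":88},{"rotation":[0,0,-0.05],"travel":[-28,-12,0],"jaw":88},{"rotation":[0,0,-0.05],"travel":[-28,-11,0],"jaw":88},{"rotation":[0,0,-0.05],"travel":[-28,-9,0],"jaw":88},{"rotation":[0,0,-0.05],"travel":[-28,-8,0],"jaw":88},{"rotation":[0,0,0],"travel":[-20,-5,0],"jaw":88},{"rotation":[0,0,0],"travel":[0,0,0],"jaw":88},{"rotation":[0,0,0],"travel":[0,0,0],"jaw":88}]' 15
python3 - <<'E'
from h import *
from plant import robot
to(423.5,-160,48,-75)
s=robot.sense();d=robot.get_image('wrist');np.savez('w5.npz',tcp=s['tcp_pos'],q=s['ee_rot'],**d)
cv2.imwrite('pics/w5.png',d['img'])
E
```

```text
time: 21.75
tcp_pos: [0.4158, -0.2137, 0.2381]
ee_rot: [0.992, 0.13, -0.0, -0.0]
wrist_force: [-0.3, 0.6, -0.5]
width: 0.996
grasp_force: 0.0
t 21.8 tcp [ 415.8 -213.7  238.1] closeang -75.1 tilt 0.06 j1 -0.53 j6 0.78 width 87.7 F 0.0 | travel [ 21.3 -49.7 190.1] turn -0.002 (or other way 3.140); world mm [   7.7   53.7 -190.1]
```

View pics/w5.png

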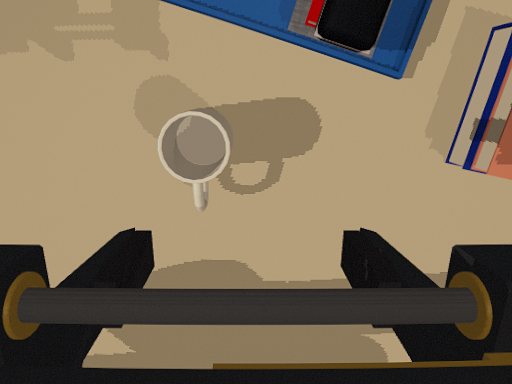

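The mug rim is centred at (195,147), spanning x 159–230, with the handle tip at (201,208).

```bash
python3 - <<'E'
from h import *
d={k:v if v.ndim else v.item() for k,v in np.load('w5.npz').items()}
p=cam(d,d['tcp'],d['q'])
c=plane(d,[(194.5,147)],.07,p)[0]*1000;r=plane(d,[(159,147),(230,147)],.07,p)*1000;print(c,np.linalg.norm(r[0]-r[1]))
for z in(.035,.045):
  h=plane(d,[(201,206)],z,p)[0]*1000;v=h-c;print(h,np.hypot(*v[:2]),np.degrees(np.arctan2(v[1],v[0])))
to(c[0],c[1],48,-75)
E
```

```text
[ 425.47463828 -163.04708719   70.        ] 63.66788680475078
[ 360.08817332 -179.16503344   35.        ] 67.34373016062406 -166.15249957529218
[ 363.69004274 -179.67997118   45.        ] 63.98428773116189 -164.93274849641162
t 21.8 tcp [ 416.5 -213.9  238.4] closeang -75.1 tilt 0.04 j1 -0.53 j6 0.78 width 87.9 F 0.0 | travel [ 21.8 -46.7 190.4] turn -0.001 (or other way 3.140); world mm [   9.    50.8 -190.4]
```

```bash
python3 -m creep '[{"rotation":[0,0,0],"travel":[10,-20,0],"jaw":88},{"rotation":[0,0,0],"travel":[10,-20,0],"jaw":88},{"rotation":[0,0,0],"travel":[2,-8,10],"jaw":88},{"rotation":[0,0,0],"travel":[0,0,30],"jaw":88},{"rotation":[0,0,0],"travel":[0,0,35],"jaw":88},{"rotation":[0,0,0],"travel":[0,0,35],"jaw":88},{"rotation":[0,0,0],"travel":[0,0,35],"jaw":88},{"rotation":[0,0,0],"travel":[0,0,30],"jaw":88},{"rotation":[0,0,0],"travel":[0,0,18],"jaw":88},{"rotation":[0,0,0],"travel":[0,0,10],"jaw":88},{"rotation":[0,0,0],"travel":[0,0,0],"jaw":88},{"rotation":[0,0,0],"travel":[0,0,0],"jaw":70},{"rotation":[0,0,0],"travel":[0,0,0],"jaw":55},{"rotation":[0,0,0],"travel":[0,0,0],"jaw":55},{"rotation":[0,0,0],"travel":[0,0,0],"jaw":55},{"rotation":[0,0,0],"travel":[0,0,0],"jaw":55},{"rotation":[0,0,0],"travel":[0,0,0],"jaw":55}]' 20
python3 -c "
from h import *;to(614.5,-136,130,-75)"
```

```text
time: 23.5
tcp_pos: [0.4263, -0.1623, 0.0372]
ee_rot: [0.992, 0.13, 0.001, 0.0]
wrist_force: [-0.8, 2.4, 6.2]
width: 0.725
grasp_force: 20.0
t 23.5 tcp [ 426.3 -162.3   37.2] closeang -75.1 tilt 0.12 j1 -0.42 j6 0.89 width 63.9 F 20.0 | travel [188.8  23.2 -92.5] turn -0.001 (or other way 3.140); world mm [188.2  26.3  92.8]
```

```bash
python3 -m creep '[{"rotation":[0,0,0],"travel":[0,0,-8],"jaw":55},{"rotation":[0,0,0],"travel":[0,0,-20],"jaw":55},{"rotation":[0,0,0],"travel":[0,0,-25],"jaw":55},{"rotation":[0,0,0],"travel":[0,0,-20],"jaw":55},{"rotation":[0,0,0],"travel":[0,0,-8],"jaw":55},{"rotation":[0,0,0],"travel":[8,1,0],"jaw":55},{"rotation":[0,0,0],"travel":[18,2,0],"jaw":55},{"rotation":[0,0,0],"travel":[25,3,0],"jaw":55},{"rotation":[0,0,0],"travel":[28,4,0],"jaw":55},{"rotation":[0,0,0],"travel":[28,4,0],"jaw":55},{"rotation":[0,0,0],"travel":[28,3,0],"jaw":55},{"rotation":[0,0,0],"travel":[25,3,0],"jaw":55},{"rotation":[0,0,0],"travel":[19,3,0],"jaw":55},{"rotation":[0,0,0],"travel":[10,1,0],"jaw":55},{"rotation":[0,0,0],"travel":[0,0,0],"jaw":55},{"rotation":[0,0,0],"travel":[0,0,0],"jaw":55}]' 20
python3 -c "
from h import *;to(615,-136.5,45.5,-75)"
```

```text
time: 25.1
tcp_pos: [0.613, -0.1362, 0.1157]
ee_rot: [0.991, 0.13, -0.001, -0.0]
wrist_force: [0.5, -1.1, -2.6]
width: 0.726
grasp_force: 20.0
t 25.1 tcp [ 613.  -136.2  115.7] closeang -75.0 tilt 0.16 j1 -0.26 j6 1.05 width 64.0 F 20.0 | travel [ 2.1  0.9 70.2] turn -0.001 (or other way 3.141); world mm [  2.   -0.3 -70.2]
```

```bash
python3 -m creep '[{"rotation":[0,0,0],"travel":[1.5,0.5,8],"jaw":55},{"rotation":[0,0,0],"travel":[0,0,15],"jaw":55},{"rotation":[0,0,0],"travel":[0,0,18],"jaw":55},{"rotation":[0,0,0],"travel":[0,0,12],"jaw":55},{"rotation":[0,0,0],"travel":[0,0,8],"jaw":55},{"rotation":[0,0,0],"travel":[0,0,4],"jaw":55},{"rotation":[0,0,0],"travel":[0,0,2],"jaw":55},{"rotation":[0,0,0],"travel":[0,0,0],"jaw":55},{"rotation":[0,0,0],"travel":[0,0,0],"jaw":55}]' 20
python3 -c "
from h import *;to(615,-136.5,45.5,-75)"
```

```text
time: 26.0
tcp_pos: [0.6163, -0.1367, 0.0507]
ee_rot: [0.992, 0.13, 0.001, 0.0]
wrist_force: [-0.7, 0.4, -2.7]
width: 0.731
grasp_force: 20.0
t 26.0 tcp [ 616.3 -136.7   50.7] closeang -75.1 tilt 0.08 j1 -0.26 j6 1.05 width 64.4 F 20.0 | travel [-1.2 -0.6  5.2] turn -0.001 (or other way 3.141); world mm [-1.3  0.2 -5.2]
```

```bash
python3 -m creep '[{"rotation":[0,0,0],"travel":[0,0,2],"jaw":55},{"rotation":[0,0,0],"travel":[0,0,1.5],"jaw":55},{"rotation":[0,0,0],"travel":[0,0,1],"jaw":55},{"rotation":[0,0,0],"travel":[0,0,0],"jaw":55},{"rotation":[0,0,0],"travel":[0,0,0],"jaw":55}]' 20
python3 -c "
from h import *;to(615,-136.5,45.5,-75)"
```

```text
time: 26.5
tcp_pos: [0.6157, -0.1366, 0.0455]
ee_rot: [0.992, 0.13, -0.0, -0.0]
wrist_force: [-0.0, -0.3, -1.7]
width: 0.728
grasp_force: 20.0
t 26.5 tcp [ 615.7 -136.6   45.5] closeang -75.1 tilt 0.00 j1 -0.26 j6 1.05 width 64.1 F 20.0 | travel [-0.6 -0.2 -0. ] turn -0.001 (or other way 3.141); world mm [-0.7  0.1  0. ]
```

```bash
python3 -m creep '[{"rotation":[0,0,0],"travel":[0,0,0.7],"jaw":55},{"rotation":[0,0,0],"travel":[0,0,0],"jaw":55},{"rotation":[0,0,0],"travel":[0,0,0],"jaw":68},{"rotation":[0,0,0],"travel":[0,0,0],"jaw":88},{"rotation":[0,0,0],"travel":[0,0,0],"jaw":88},{"rotation":[0,0,0],"travel":[0,0,0],"jaw":88},{"rotation":[0,0,0],"travel":[0,0,-10],"jaw":88},{"rotation":[0,0,0],"travel":[0,0,-30],"jaw":88},{"rotation":[0,0,0],"travel":[0,0,-40],"jaw":88},{"rotation":[0,0,0],"travel":[0,0,-40],"jaw":88},{"rotation":[0,0,0],"travel":[0,0,-40],"jaw":88},{"rotation":[0,0,0],"travel":[0,0,-30],"jaw":88},{"rotation":[0,0,0],"travel":[0,0,-10],"jaw":88},{"rotation":[0,0,0],"travel":[0,0,0],"jaw":88},{"rotation":[0,0,0],"travel":[0,0,0],"jaw":88}]' 20
python3 - <<'E'
from h import *
from plant import robot
to(416.5,165,240,0)
s=robot.sense();d=robot.get_image('wrist');np.savez('w6.npz',tcp=s['tcp_pos'],q=s['ee_rot'],**d)
p=cam(d,s['tcp_pos'],s['ee_rot']);cv2.imwrite('pics/w6.png',d['img'])
g=np.argwhere(np.ones((230,512)))[:,::-1];D=deep(d,g,p);k=(D[:,2]>.073)&(D[:,2]<.085)&(np.hypot(D[:,0]-.615,D[:,1]+.137)<.05);D=D[k]*1000
print(k.sum(),cv2.minEnclosingCircle(D[:,:2].astype(np.float32)),np.percentile(D[:,2],[50,95]))
E
```

```text
time: 28.0
tcp_pos: [0.6148, -0.1363, 0.2432]
ee_rot: [0.992, 0.13, -0.001, -0.0]
wrist_force: [-0.0, 0.3, -1.0]
width: 0.999
grasp_force: 0.0
t 28.0 tcp [ 614.8 -136.3  243.2] closeang -75.1 tilt 0.13 j1 -0.26 j6 1.05 width 88.0 F 0.0 | travel [-113.9 -342.3    3.8] turn -1.310 (or other way 1.832); world mm [-198.3  301.3   -3.2]
1017 ((613.7005004882812, -138.372314453125), 33.01576232910156) [77.22908357 78.4964949 ]
```

View pics/w6.png

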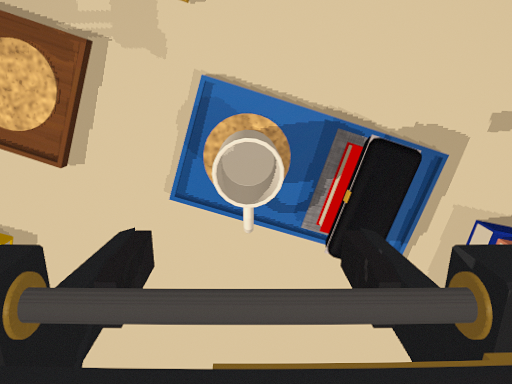

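The mug stands upright on the coaster, its rim at (248,172) and centre at (614,-138) mm. Now the yellow book.

```bash
python3 -m creep '[{"rotation":[0,0,0],"travel":[-5,-15,0],"jaw":88},{"rotation":[0,0,0],"travel":[-10,-30,0],"jaw":88},{"rotation":[0,0,0],"travel":[-12,-36,0],"jaw":88},{"rotation":[0,0,0],"travel":[-12,-36,0],"jaw":88},{"rotation":[0,0,0],"travel":[-12,-36,0],"jaw":88},{"rotation":[0,0,0],"travel":[-12,-36,0],"jaw":88},{"rotation":[0,0,0],"travel":[-12,-36,0],"jaw":88},{"rotation":[0,0,0],"travel":[-12,-36,0],"jaw":88},{"rotation":[0,0,0],"travel":[-12,-36,0],"jaw":88},{"rotation":[0,0,0],"travel":[-10,-30,0],"jaw":88},{"rotation":[0,0,0],"travel":[-5,-15,0],"jaw":88},{"rotation":[0,0,0],"travel":[0,0,0],"jaw":88}]' 20
python3 -m creep '[{"rotation":[0,0,-0.07],"travel":[0,0,0],"jaw":88},{"rotation":[0,0,-0.13],"travel":[0,0,0],"jaw":88},{"rotation":[0,0,-0.13],"travel":[0,0,0],"jaw":88},{"rotation":[0,0,-0.13],"travel":[0,0,0],"jaw":88},{"rotation":[0,0,-0.13],"travel":[0,0,0],"jaw":88},{"rotation":[0,0,-0.13],"travel":[0,0,0],"jaw":88},{"rotation":[0,0,-0.13],"travel":[0,0,0],"jaw":88},{"rotation":[0,0,-0.13],"travel":[0,0,0],"jaw":88},{"rotation":[0,0,-0.13],"travel":[0,0,0],"jaw":88},{"rotation":[0,0,-0.13],"travel":[0,0,0],"jaw":88},{"rotation":[0,0,-0.07],"travel":[0,0,0],"jaw":88},{"rotation":[0,0,0],"travel":[0,0,0],"jaw":88},{"rotation":[0,0,0],"travel":[0,0,0],"jaw":88}]' 20
python3 - <<'E'
from h import *
from plant import robot
s=robot.sense();d=robot.get_image('wrist');np.savez('w7.npz',tcp=s['tcp_pos'],q=s['ee_rot'],**d)
p=cam(d,s['tcp_pos'],s['ee_rot'])
b=blob(d,(120,40,400,230),lambda h:(h[...,0]>=20)&(h[...,0]<=34)&(h[...,1]>190)&(h[...,2]>80))
c,sz,a=rect(plane(d,b,.022,p));print(b.min(0),b.max(0),c,sz,a,np.median(deep(d,b,p)[:,2]))
to(c[0],c[1],12,a-90)
E
```

```text
time: 29.25
tcp_pos: [0.4146, 0.1659, 0.2431]
ee_rot: [0.991, 0.132, -0.002, -0.0]
wrist_force: [0.3, 0.0, -0.1]
width: 0.995
grasp_force: 0.0
time: 30.55
tcp_pos: [0.4171, 0.1639, 0.244]
ee_rot: [0.708, 0.706, -0.001, -0.0]
wrist_force: [-0.3, -0.5, -0.6]
width: 0.996
grasp_force: 0.0
[216 110] [277 204] [415.3 165.4] [101.  64.] 89.1 0.021518601116848224
t 30.6 tcp [417.2 164.  244.2] closeang -0.1 tilt 0.06 j1 0.32 j6 0.32 width 87.8 F 0.0 | travel [  1.5  -1.6 232.2] turn 0.014 (or other way 3.155); world mm [  -1.9    1.4 -232.2]
```

The book below measures 101x64 mm with its top at 21.5 mm, so it is the right one.

```bash
python3 -m creep '[{"rotation":[0,0,0.014],"travel":[1.5,-1.5,20],"jaw":88},{"rotation":[0,0,0],"travel":[0,0,35],"jaw":88},{"rotation":[0,0,0],"travel":[0,0,35],"jaw":88},{"rotation":[0,0,0],"travel":[0,0,35],"jaw":88},{"rotation":[0,0,0],"travel":[0,0,35],"jaw":88},{"rotation":[0,0,0],"travel":[0,0,30],"jaw":88},{"rotation":[0,0,0],"travel":[0,0,20],"jaw":88},{"rotation":[0,0,0],"travel":[0,0,14],"jaw":88},{"rotation":[0,0,0],"travel":[0,0,7],"jaw":88},{"rotation":[0,0,0],"travel":[0,0,0],"jaw":88},{"rotation":[0,0,0],"travel":[0,0,0],"jaw":60},{"rotation":[0,0,0],"travel":[0,0,0],"jaw":50},{"rotation":[0,0,0],"travel":[0,0,0],"jaw":50},{"rotation":[0,0,0],"travel":[0,0,0],"jaw":50},{"rotation":[0,0,0],"travel":[0,0,0],"jaw":50},{"rotation":[0,0,0],"travel":[0,0,0],"jaw":50},{"rotation":[0,0,0],"travel":[0,0,0],"jaw":50}]' 25
python3 -c "
from h import *;to(635,255,120,86)"
```

```text
time: 32.3
tcp_pos: [0.4166, 0.1662, 0.0147]
ee_rot: [0.712, 0.702, 0.001, 0.0]
wrist_force: [-1.2, -1.2, 7.8]
width: 0.721
grasp_force: 25.0
t 32.3 tcp [416.6 166.2  14.7] closeang -0.8 tilt 0.08 j1 0.32 j6 0.34 width 63.5 F 25.0 | travel [  91.9  217.3 -105. ] turn -1.515 (or other way 1.627); world mm [218.4  88.8 105.3]
```

```bash
python3 -m creep '[{"rotation":[0,0,0],"travel":[0,0,-10],"jaw":50},{"rotation":[0,0,0],"travel":[0,0,-25],"jaw":50},{"rotation":[0,0,0],"travel":[0,0,-30],"jaw":50},{"rotation":[0,0,0],"travel":[0,0,-25],"jaw":50},{"rotation":[0,0,0],"travel":[0,0,-15],"jaw":50},{"rotation":[0,0,0],"travel":[5,12,0],"jaw":50},{"rotation":[0,0,0],"travel":[10,24,0],"jaw":50},{"rotation":[0,0,0],"travel":[13,30,0],"jaw":50},{"rotation":[0,0,0],"travel":[13,30,0],"jaw":50},{"rotation":[0,0,0],"travel":[13,30,0],"jaw":50},{"rotation":[0,0,0],"travel":[13,30,0],"jaw":50},{"rotation":[0,0,0],"travel":[11,27,0],"jaw":50},{"rotation":[0,0,0],"travel":[9,22,0],"jaw":50},{"rotation":[0,0,0],"travel":[5,12,0],"jaw":50},{"rotation":[0,0,0],"travel":[0,0,0],"jaw":50}]' 25
python3 -m creep '[{"rotation":[0,0,-0.07],"travel":[0,0,0],"jaw":50},{"rotation":[0,0,-0.13],"travel":[0,0,0],"jaw":50},{"rotation":[0,0,-0.13],"travel":[0,0,0],"jaw":50},{"rotation":[0,0,-0.13],"travel":[0,0,0],"jaw":50},{"rotation":[0,0,-0.13],"travel":[0,0,0],"jaw":50},{"rotation":[0,0,-0.13],"travel":[0,0,0],"jaw":50},{"rotation":[0,0,-0.13],"travel":[0,0,0],"jaw":50},{"rotation":[0,0,-0.13],"travel":[0,0,0],"jaw":50},{"rotation":[0,0,-0.13],"travel":[0,0,0],"jaw":50},{"rotation":[0,0,-0.13],"travel":[0,0,0],"jaw":50},{"rotation":[0,0,-0.13],"travel":[0,0,0],"jaw":50},{"rotation":[0,0,-0.13],"travel":[0,0,0],"jaw":50},{"rotation":[0,0,-0.015],"travel":[0,0,0],"jaw":50},{"rotation":[0,0,0],"travel":[0,0,0],"jaw":50},{"rotation":[0,0,0],"travel":[0,0,0],"jaw":50}]' 25
python3 - <<'E'
from h import *
from plant import robot
to(635,255,23,86)
s=robot.sense();d=robot.get_image('wrist');np.savez('w8.npz',tcp=s['tcp_pos'],q=s['ee_rot'],**d)
cv2.imwrite('pics/w8.png',d['img'])
E
```

```text
time: 33.8
tcp_pos: [0.6356, 0.2555, 0.1168]
ee_rot: [0.712, 0.702, -0.0, -0.0]
wrist_force: [-0.3, 0.3, -1.2]
width: 0.725
grasp_force: 25.0
time: 35.3
tcp_pos: [0.6338, 0.2548, 0.1183]
ee_rot: [0.036, 0.999, -0.0, -0.0]
wrist_force: [-0.4, -0.6, -0.9]
width: 0.728
grasp_force: 25.0
t 35.3 tcp [633.8 254.8 118.3] closeang 85.9 tilt 0.05 j1 0.35 j6 -1.15 width 64.1 F 25.0 | travel [-1.3  0.4 95.3] turn -0.002 (or other way 3.139); world mm [  1.2   0.2 -95.3]
```

View pics/w8.png

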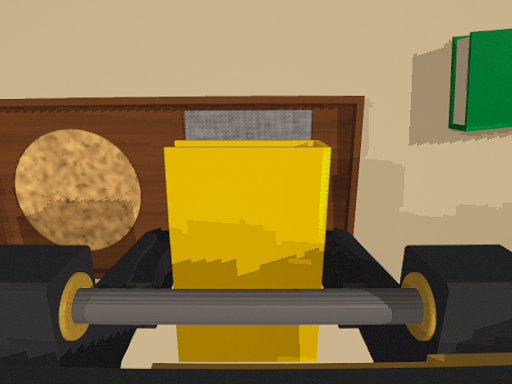

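The pad's near-robot edge runs from (184,110) to (312,111), and the coaster centre is around (78,189). Checking these against the target.

```bash
python3 - <<'E'
from h import *
d={k:v if v.ndim else v.item() for k,v in np.load('w8.npz').items()}
p=cam(d,d['tcp'],d['q'])
P=plane(d,[(184,110),(312,111)],.008,p)[:,:2]*1000;e=P[1]-P[0];L=np.linalg.norm(e);print(P.round(1).tolist(),L,np.degrees(np.arctan2(*e[::-1])))
print('pad',P.mean(0)+60*np.array([np.cos(.07),-np.sin(.07)]))
print('coaster',plane(d,[(78,189)],.008,p)[0]*1000, plane(d,[(15,189),(141,189)],.008,p)*1000)
E
```

```text
[[572.0, 213.6], [579.2, 303.7]] 90.43437578468273 85.37515827224765
pad [635.45409024 254.42456591]
coaster [623.64676608 126.21910017   8.        ] [[620.06859305  77.27920749   8.        ]
 [627.15171986 174.17156506   8.        ]]
```

```bash
python3 -m creep '[{"rotation":[0,0,0],"travel":[-1.2,0,10],"jaw":50},{"rotation":[0,0,0],"travel":[0,0,20],"jaw":50},{"rotation":[0,0,0],"travel":[0,0,20],"jaw":50},{"rotation":[0,0,0],"travel":[0,0,16],"jaw":50},{"rotation":[0,0,0],"travel":[0,0,12],"jaw":50},{"rotation":[0,0,0],"travel":[0,0,8],"jaw":50},{"rotation":[0,0,0],"travel":[0,0,5],"jaw":50},{"rotation":[0,0,0],"travel":[0,0,2],"jaw":50},{"rotation":[0,0,0],"travel":[0,0,0],"jaw":50},{"rotation":[0,0,0],"travel":[0,0,0],"jaw":50}]' 25
python3 -c "
from h import *;to(635,255,23,86)"
```

```text
time: 36.35
tcp_pos: [0.636, 0.2551, 0.0267]
ee_rot: [0.035, 0.999, 0.0, 0.001]
wrist_force: [-0.3, -0.4, -0.8]
width: 0.721
grasp_force: 25.0
t 36.4 tcp [636.  255.1  26.7] closeang 86.0 tilt 0.08 j1 0.35 j6 -1.16 width 63.5 F 25.0 | travel [ 1.  -0.1  3.7] turn 0.000 (or other way 3.142); world mm [-1.  -0.1 -3.7]
```

```bash
python3 -m creep '[{"rotation":[0,0,0],"travel":[0,0,2],"jaw":50},{"rotation":[0,0,0],"travel":[0,0,1.8],"jaw":50},{"rotation":[0,0,0],"travel":[0,0,0],"jaw":50},{"rotation":[0,0,0],"travel":[0,0,0],"jaw":70},{"rotation":[0,0,0],"travel":[0,0,0],"jaw":88},{"rotation":[0,0,0],"travel":[0,0,0],"jaw":88},{"rotation":[0,0,0],"travel":[0,0,0],"jaw":88},{"rotation":[0,0,0],"travel":[0,0,-10],"jaw":88},{"rotation":[0,0,0],"travel":[0,0,-30],"jaw":88},{"rotation":[0,0,0],"travel":[0,0,-40],"jaw":88},{"rotation":[0,0,0],"travel":[0,0,-40],"jaw":88},{"rotation":[0,0,0],"travel":[0,0,-40],"jaw":88},{"rotation":[0,0,0],"travel":[0,0,-40],"jaw":88},{"rotation":[0,0,0],"travel":[0,0,-15],"jaw":88},{"rotation":[0,0,0],"travel":[0,0,0],"jaw":88},{"rotation":[0,0,0],"travel":[0,0,0],"jaw":88}]' 25
python3 - <<'E'
from h import *
from plant import robot
s=robot.sense();d=robot.get_image('wrist');np.savez('w9.npz',tcp=s['tcp_pos'],q=s['ee_rot'],**d)
p=cam(d,s['tcp_pos'],s['ee_rot']);cv2.imwrite('pics/w9.png',d['img'])
b=blob(d,(120,40,400,230),lambda h:(h[...,0]>=20)&(h[...,0]<=34)&(h[...,1]>190)&(h[...,2]>80))
print(b.min(0),b.max(0),rect(plane(d,b,.030,p)),np.median(deep(d,b,p)[:,2]))
P=plane(d,b,.03,p)
b=blob(d,(20,60,200,228),lambda h:(h[...,0]>8)&(h[...,0]<24)&(h[...,2]>120))
print('coaster',b.min(0),b.max(0),cv2.minEnclosingCircle((plane(d,b,.008,p)[:,:2]*1000).astype(np.float32)))
to(369,306,237,86)
E
```

```text
time: 37.95
tcp_pos: [0.6346, 0.2546, 0.2355]
ee_rot: [0.035, 0.999, -0.0, -0.001]
wrist_force: [-0.6, -0.5, 0.1]
width: 0.996
grasp_force: 0.0
[216 115] [280 211] (array([634.6, 253.7]), array([99.4, 64. ]), -4.1) 0.02949147226613369
coaster [20 60] [199 227] ((610.8599853515625, 98.86593627929688), 140.23797607421875)
t 38.0 tcp [634.  254.3 234.1] closeang 86.0 tilt 0.24 j1 0.35 j6 -1.16 width 88.0 F 0.0 | travel [268.   33.1  -1.9] turn 0.000 (or other way 3.142); world mm [-265.    51.7    2.9]
```

View pics/w9.png

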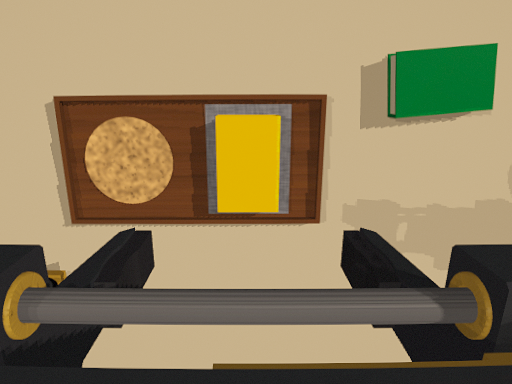

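The yellow book lies centred and square on its pad. The wood coaster centre is at pixel (129,160). Now the jar.

```bash
python3 -m creep '[{"rotation":[0,0,0],"travel":[12,1,0],"jaw":88},{"rotation":[0,0,0],"travel":[25,3,0],"jaw":88},{"rotation":[0,0,0],"travel":[32,4,0],"jaw":88},{"rotation":[0,0,0],"travel":[32,4,0],"jaw":88},{"rotation":[0,0,0],"travel":[32,4,0],"jaw":88},{"rotation":[0,0,0],"travel":[32,4,0],"jaw":88},{"rotation":[0,0,0],"travel":[32,4,0],"jaw":88},{"rotation":[0,0,0],"travel":[31,4,0],"jaw":88},{"rotation":[0,0,0],"travel":[25,3,0],"jaw":88},{"rotation":[0,0,0],"travel":[15,2,0],"jaw":88},{"rotation":[0,0,0],"travel":[0,0,0],"jaw":88},{"rotation":[0,0,0],"travel":[0,0,0],"jaw":88}]' 20
python3 - <<'E'
from h import *
from plant import robot
d={k:v if v.ndim else v.item() for k,v in np.load('w9.npz').items()}
print('coaster',plane(d,[(129,160)],.008,cam(d,d['tcp'],d['q']))*1000)
s=robot.sense();d=robot.get_image('wrist')
p=cam(d,s['tcp_pos'],s['ee_rot'])
g=np.argwhere(np.ones((230,512)))[:,::-1];D=deep(d,g,p);k=(D[:,2]>.06)&(D[:,2]<.075)&(np.hypot(D[:,0]-.369,D[:,1]-.306)<.05);D=D[k]*1000
c,r=cv2.minEnclosingCircle(D[:,:2].astype(np.float32));print(k.sum(),c,r,D.mean(0))
to(c[0],c[1],35,86)
E
```

```text
time: 39.2
tcp_pos: [0.3704, 0.3063, 0.2365]
ee_rot: [0.035, 0.999, -0.0, 0.0]
wrist_force: [0.5, 0.0, 1.1]
width: 0.998
grasp_force: 0.0
coaster [[624.56474518 125.77964944   8.        ]]
2570 (367.4410400390625, 307.40447998046875) 26.472854614257812 [366.53744148 307.51867855  67.39952902]
t 39.2 tcp [370.9 306.3 236.7] closeang 86.0 tilt 0.03 j1 0.64 j6 -0.86 width 88.0 F 0.0 | travel [  3.5   0.9 201.7] turn 0.000 (or other way 3.142); world mm [  -3.4    1.1 -201.7]
```

```bash
python3 -m creep '[{"rotation":[0,0,0],"travel":[3,1,20],"jaw":88},{"rotation":[0,0,0],"travel":[0,0,35],"jaw":88},{"rotation":[0,0,0],"travel":[0,0,35],"jaw":88},{"rotation":[0,0,0],"travel":[0,0,35],"jaw":88},{"rotation":[0,0,0],"travel":[0,0,35],"jaw":88},{"rotation":[0,0,0],"travel":[0,0,26],"jaw":88},{"rotation":[0,0,0],"travel":[0,0,16],"jaw":88},{"rotation":[0,0,0],"travel":[0,0,6],"jaw":88},{"rotation":[0,0,0],"travel":[0,0,0],"jaw":88},{"rotation":[0,0,0],"travel":[0,0,0],"jaw":65},{"rotation":[0,0,0],"travel":[0,0,0],"jaw":48},{"rotation":[0,0,0],"travel":[0,0,0],"jaw":48},{"rotation":[0,0,0],"travel":[0,0,0],"jaw":48},{"rotation":[0,0,0],"travel":[0,0,0],"jaw":48},{"rotation":[0,0,0],"travel":[0,0,0],"jaw":48},{"rotation":[0,0,0],"travel":[0,0,0],"jaw":48}]' 20
python3 -c "
from h import *;to(625,125.5,120,86)"
```

```text
time: 40.85
tcp_pos: [0.368, 0.3081, 0.0299]
ee_rot: [0.035, 0.999, 0.0, 0.001]
wrist_force: [-0.4, -0.3, 5.9]
width: 0.67
grasp_force: 20.0
t 40.9 tcp [368.  308.1  29.9] closeang 86.0 tilt 0.08 j1 0.65 j6 -0.86 width 59.0 F 20.0 | travel [-269.2 -164.2  -90. ] turn 0.000 (or other way 3.142); world mm [ 257.  -182.6   90.1]
```

```bash
python3 -m creep '[{"rotation":[0,0,0],"travel":[0,0,-8],"jaw":48},{"rotation":[0,0,0],"travel":[0,0,-20],"jaw":48},{"rotation":[0,0,0],"travel":[0,0,-27],"jaw":48},{"rotation":[0,0,0],"travel":[0,0,-24],"jaw":48},{"rotation":[0,0,0],"travel":[0,0,-11],"jaw":48},{"rotation":[0,0,0],"travel":[-10,-6,0],"jaw":48},{"rotation":[0,0,0],"travel":[-20,-12,0],"jaw":48},{"rotation":[0,0,0],"travel":[-25,-15,0],"jaw":48},{"rotation":[0,0,0],"travel":[-28,-17,0],"jaw":48},{"rotation":[0,0,0],"travel":[-28,-17,0],"jaw":48},{"rotation":[0,0,0],"travel":[-28,-17,0],"jaw":48},{"rotation":[0,0,0],"travel":[-28,-17,0],"jaw":48},{"rotation":[0,0,0],"travel":[-28,-17,0],"jaw":48},{"rotation":[0,0,0],"travel":[-25,-16,0],"jaw":48},{"rotation":[0,0,0],"travel":[-22,-14,0],"jaw":48},{"rotation":[0,0,0],"travel":[-17,-10,0],"jaw":48},{"rotation":[0,0,0],"travel":[-10,-6,0],"jaw":48},{"rotation":[0,0,0],"travel":[0,0,0],"jaw":48},{"rotation":[0,0,0],"travel":[0,0,0],"jaw":48}]' 20
python3 -c "
from h import *;to(625,125.7,38,86)"
```

```text
time: 42.75
tcp_pos: [0.6235, 0.1255, 0.1183]
ee_rot: [0.035, 0.999, 0.0, -0.001]
wrist_force: [-0.5, 0.2, -1.7]
width: 0.669
grasp_force: 20.0
t 42.8 tcp [623.5 125.5 118.3] closeang 86.0 tilt 0.10 j1 0.16 j6 -1.34 width 58.9 F 20.0 | travel [-1.7  0.3 80.3] turn -0.000 (or other way 3.141); world mm [  1.5   0.2 -80.3]
```

```bash
python3 -m creep '[{"rotation":[0,0,0],"travel":[-1,0,8],"jaw":48},{"rotation":[0,0,0],"travel":[0,0,18],"jaw":48},{"rotation":[0,0,0],"travel":[0,0,18],"jaw":48},{"rotation":[0,0,0],"travel":[0,0,14],"jaw":48},{"rotation":[0,0,0],"travel":[0,0,10],"jaw":48},{"rotation":[0,0,0],"travel":[0,0,6],"jaw":48},{"rotation":[0,0,0],"travel":[0,0,3],"jaw":48},{"rotation":[0,0,0],"travel":[0,0,1],"jaw":48},{"rotation":[0,0,0],"travel":[0,0,0],"jaw":48},{"rotation":[0,0,0],"travel":[0,0,0],"jaw":48}]' 20
python3 -c "
from h import *;to(625,125.7,38,86)"
```

```text
time: 43.75
tcp_pos: [0.6259, 0.1252, 0.0418]
ee_rot: [0.035, 0.999, 0.0, 0.001]
wrist_force: [-1.3, 0.2, -1.3]
width: 0.664
grasp_force: 20.0
t 43.8 tcp [625.9 125.2  41.8] closeang 86.0 tilt 0.08 j1 0.16 j6 -1.34 width 58.5 F 20.0 | travel [1.  0.4 3.8] turn -0.000 (or other way 3.142); world mm [-0.9  0.5 -3.8]
```

```bash
python3 -m creep '[{"rotation":[0,0,0],"travel":[0,0,2],"jaw":48},{"rotation":[0,0,0],"travel":[0,0,1.5],"jaw":48},{"rotation":[0,0,0],"travel":[0,0,0.5],"jaw":48},{"rotation":[0,0,0],"travel":[0,0,0],"jaw":48},{"rotation":[0,0,0],"travel":[0,0,0],"jaw":65},{"rotation":[0,0,0],"travel":[0,0,0],"jaw":88},{"rotation":[0,0,0],"travel":[0,0,0],"jaw":88},{"rotation":[0,0,0],"travel":[0,0,0],"jaw":88},{"rotation":[0,0,0],"travel":[0,0,-10],"jaw":88},{"rotation":[0,0,0],"travel":[0,0,-30],"jaw":88},{"rotation":[0,0,0],"travel":[0,0,-40],"jaw":88},{"rotation":[0,0,0],"travel":[0,0,-40],"jaw":88},{"rotation":[0,0,0],"travel":[0,0,-40],"jaw":88},{"rotation":[0,0,0],"travel":[0,0,-40],"jaw":88},{"rotation":[0,0,0],"travel":[0,0,0],"jaw":88},{"rotation":[0,0,0],"travel":[0,0,0],"jaw":88}]' 20
python3 - <<'E'
from h import *
from plant import robot
s=robot.sense();d=robot.get_image('wrist');t=robot.get_image('side')
p=cam(d,s['tcp_pos'],s['ee_rot']);cv2.imwrite('pics/w10.png',np.hstack([d['img'][:,60:460],t['img'][100:384,60:460] if 0 else cv2.resize(t['img'],(400,384))]))
g=np.argwhere(np.ones((230,512)))[:,::-1];D=deep(d,g,p);k=(D[:,2]>.068)&(D[:,2]<.085)&(np.hypot(D[:,0]-.625,D[:,1]-.1257)<.05);D=D[k]*1000
print(k.sum(),cv2.minEnclosingCircle(D[:,:2].astype(np.float32)),D.mean(0))
E
```

```text
time: 45.35
tcp_pos: [0.6262, 0.1254, 0.2394]
ee_rot: [0.035, 0.999, 0.0, 0.002]
wrist_force: [-0.4, -0.5, -0.5]
width: 0.996
grasp_force: 0.0
2643 ((625.0903930664062, 124.53660583496094), 26.491737365722656) [624.09833538 124.58479538  75.42655423]
```

View pics/w10.png

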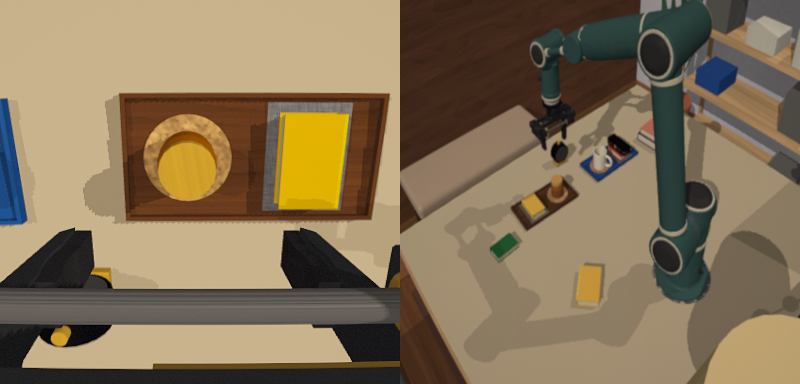

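The jar stands on its coaster at (187,170), with its centre at (625,124.5) mm and top at 75.5 mm. The side view shows all the items in place and the bystanders untouched. The gripper is clear, so I'll hand in.

```bash
python3 -c "
from plant import robot
print(robot.finish_job())"
```

```text
the job is handed in; nothing more can be done
None
```

Both trays are made up and the job was handed in at about 45 s of the 133 s limit: every item measured within about 3 mm of its target (the case's position along the book is only good to about 5 mm), with the green book, clock and book stack left alone; no verdict came back.

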